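Open the square oil tank's push-and-turn cap

ROBOT

A 6-joint arm with a two-finger parallel gripper is mounted at the origin on the work surface. World frame = base frame: x ahead of the robot, y to its left, z up, the work surface at z = 0. Lengths are in m, angles in rad, forces in N, time in s.
With the tool pointing down it reaches from about 0.35 to 0.975 m from the base axis. Payload 4.9 kg.
Tool frame: the origin (TCP) lies on the front face of the gripper's body, between the roots of the fingers; the fingertips stand ctrl.tip_extent ahead of it and the grasp point (between the pads) lies 54 mm ahead of it (ctrl.tip_extent is the distance from the TCP to the fingertips, in m); z points along the fingers, y is the line along which they close (so a half turn about z gives the same grasp; the last joint's range is limited). The gripper opens to 85 mm and grips with 20 to 120 N. Pads are 22 mm wide; open, the fingers measure 114 mm over their backs; the gripper's body (76 mm by 85 mm) begins 54 mm behind the grasp point. The pads swing forward as they close: fully open they stand 13 mm farther back than shut.
Start: joints at [0.991, 0.053, 1.613, -0, 1.476, -0.119], TCP at [0.278, 0.56, 0.304] pointing down, gripper open.
Joint ranges: [-3.01, 3.01], [-1.01, 2.22], [0.06, 2.58], [-1.02, 4.17], [0.09, 2.62], [-3.14, 3.14]. Speed limits (rad/s): [2.57, 2.57, 3.14, 3.14, 3.14, 3.14].

INTERFACE

Orientations are given as a rotation vector (axis times angle).
In Python, from station import ctrl gives the robot as it stands.
- The arm moves only by the tool apply_moves, never from a script. Its argument "rows" is one flat list of numbers, 6 for each row, row after row: the shift along the tool's x, y, z normalised to -1 to 1, where 1 is 0.6 m, then the turn, a rotation vector about the tool's x, y, z normalised to -1 to 1, where 1 is 90 degrees. A call has 1 to 20 rows; each row is the pose to reach, as a shift and turn from the pose commanded when the call began, along the tool's axes at that moment; what a row does not reach only later rows make up. A row lasts 1/10 s, in which the tool goes at most 50 mm and 8.59 degrees, less where a joint would pass 70% of its speed; a pose out of reach is approached as far as the arm can. A call with a number of a shift or a turn outside -1 to 1 is refused whole. A call with a gripper value outside its range is refused whole. "grip" is the opening, from 0 (shut) to 1 (fully open), set as the call begins (left out, the last holds). The fingers move at their own pace and stop on an object; "grip_force" is the grip in N (left out, the last holds). Time passes only in rows, so rows that repeat a pose let the fingers close. It gives the time, the measured TCP pose, the force, the opening and the grip force at its end, in the units of the state.
- ctrl.get_obs(): the state, without advancing time (a new reading comes with each control period).
- ctrl.get_image(name): name is "scene" or "top"; returns (picture, depth): 384x512x3 uint8, blue, green, red; 384x512 float32, m along the optical axis (not along the pixel's ray), 0 where there is no reading.
- ctrl.camera_model(name): a dict with "mtx" (3x3 intrinsics, pixels), "R" (3x3) and "t" (3): a world point X has camera coordinates R X + t. Camera axes: x right, y down, z forward; pixel columns grow to the right and rows downward; lengths in m; the calibration is good to about 2 mm. A picture is of the moment at which its call begins. camera_model takes no time and is no camera call.
- ctrl.finish_job(): hands the job in; it is judged then, once.
The state is a dict: "t": time; "q": joint angles; "dq": joint speeds; "effort": joint torques, N m; "tool_pos": TCP position; "tool_rot": TCP orientation; "contact_force": force on the tool from outside, world axes, zero at the start; "wrist_torque": the same for the moment, N m; "opening": finger opening in m; "grip_force": force on a finger pad.
Only numpy, scipy, OpenCV 4.12 (cv2) and the standard library are available. Lean on these libraries where they do the work, as an engineer would, in place of code of your own. Each camera call takes 0.05 s, during which the arm holds its last target. There are 200 camera calls.

TASK

Open the square oil tank for topping up: press its cap well down against the spring, then turn it anticlockwise (seen from above) while it is held down until its ears are clear of the hooks, and lift it off. Set it down, do not drop it, in the steel tray, flat on its disc with the grip up, and leave it there. Do not touch the round tank, which has the same kind of cap.

Things in the scene. Friction and masses are not known exactly. Their poses are not given: they have to be found in the camera images.
- cap: Square tank's loose cap, 150 g: aluminium disc 60 mm across, 10 thick, two ears (84 mm over tips, 14 wide), on top a black grip bar 50 long, 14 thick, from 10 to 60 mm above the underside. Origin: centre of the underside; z up; ears and bar lie along x, so grip across y, by the bar's upper 27 mm to stay above the hooks. A spring pushes it up: 8 N, 12 N when pressed 14 mm, the full stroke.
- square_tank: Fixed green tank, square body 120 x 120 mm, 81 high, two steel hooks on top, 120 high. Origin: centre of underside; hooks along x. The cap sits on its axis, origin 105 mm up, ears locked under the hooks. Pressed down 11 to 13.5 mm, they pass the hooks' 9 mm teeth; turned 60 to 100 degrees (75 best) anticlockwise from above they are clear and the cap lifts off. Unpressed it neither turns nor lifts.
- round_tank: Fixed bystander tank: the same height, green paint, hooks and cap, but its body is round, 130 mm across. Its cap is not to be touched. Overall height 165 mm. Origin: centre of its underside; z up.
- tray: Fixed open steel tray, 166 mm (its x) by 146 mm (its y) outside, walls 18 mm high and 3 mm thick. Origin: centre of its underside on the bench; z up; inner floor 3 mm above the origin.
Things that resemble listed ones, but are neither listed nor needed, are in the scene too. Leave any green look-alike of the tray alone.

How it is judged:
On the way:
1. the cap is pressed down at least 8 mm before it is turned (still within 0.2 rad of its locked position) (z of cap in the frame of square_tank below 0.097 m and horizontal distance between cap and square_tank below 0.02 m and angle between the x axis of cap and the x axis of square_tank, either way round below 0.2 rad), for 0.1 s.
At the end, for the whole second after the job is handed in: The cap lies at rest inside the tray, its underside on the tray's floor (origin no more than 8 mm above the tray's origin), within 60 mm (tray's x) and 50 mm (tray's y) of its centre, grip up, tilted less than 0.15 rad (z of cap in the frame of tray between -0.002 and 0.008 m and x of cap in the frame of tray between -0.06 and 0.06 m and y of cap in the frame of tray between -0.05 and 0.05 m and angle between cap's own z axis and vertical below 0.15 rad and linear speed of cap below 0.02 m/s); the robot touches nothing.
It fails at once if the round tank is touched by the robot (more than 3 N) (contact force between any of the fingers, the arm and round_tank above 3 N).
It fails at once if the cap is dropped or thrown (faster than 0.6 m/s while out of the fingers) (linear speed of cap above 0.6 m/s and contact force between the fingers and cap below 0.3 N).
It also fails if it takes over 51 s, if anything falls off the work surface, if the arm or the gripper's body presses on something with over 40 N, if the wrist force passes 120 N, or if a joint passes its speed limit or range.

## Working session

There is one attempt and no reset: what is moved stays moved. The work goes in short steps, Python scripts to look and compute and a tool call to move; the robot and the scene stay as the last step left them, time stands still between calls to the robot, and variables do not carry over. Pictures are saved under pics/ and viewed, at most 10 in all, crops included, and the job is handed in when it is done.

Besides the shell and the picture viewer there is one more tool, called after ">>>" as name(argument=value, ...) on one line, values as JSON. apply_moves: Moves the arm, as the interface text tells. Its arguments: {"type":"object","properties":{"rows":{"type":"array","items":{"type":"number"}},"grip":{"type":"number"},"grip_force":{"type":"number"}},"required":["rows"]}

```bash
mkdir -p pics
python3 - <<'E'
from station import ctrl
import cv2,numpy as np
o=ctrl.get_obs();print({k:np.round(v,3) for k,v in o.items()},ctrl.tip_extent)
for n in("scene","top"):
    p,d=ctrl.get_image(n);cv2.imwrite(f"pics/{n}0.png",p);np.savez(f"{n}0.npz",p=p,d=d)
    m=ctrl.camera_model(n);print(n,np.round(m["mtx"],1).tolist(),np.round(m["R"],3).tolist(),np.round(m["t"],3))
E
```

```text
{'t': np.float64(0.0), 'q': array([ 0.991,  0.053,  1.614, -0.   ,  1.476, -0.119]), 'dq': array([ 0.   ,  0.001,  0.003,  0.001, -0.001,  0.   ]), 'effort': array([-1.0000e-03, -3.9369e+01, -3.7017e+01, -0.0000e+00,  7.0000e-03,
        0.0000e+00]), 'tool_pos': array([0.278, 0.559, 0.303]), 'tool_rot': array([-7.170e-01, -3.058e+00,  3.000e-03]), 'contact_force': array([ 0.753, -0.579, -0.468]), 'wrist_torque': array([-0.02 ,  0.046,  0.001]), 'grip_force': np.float64(0.0), 'opening': np.float64(0.085)} 0.0726
scene [[417.9, 0.0, 262.6], [0.0, 417.9, 197.8], [0.0, 0.0, 1.0]] [[-0.65, 0.76, 0.013], [0.489, 0.431, -0.758], [-0.582, -0.487, -0.652]] [ 0.327 -0.176  1.625]
top [[347.4, 0.0, 257.3], [0.0, 347.4, 187.6], [0.0, 0.0, 1.0]] [[0.011, -1.0, 0.001], [-0.983, -0.011, -0.183], [0.183, 0.001, -0.983]] [0.007 0.515 0.99 ]
```

View pics/top0.png

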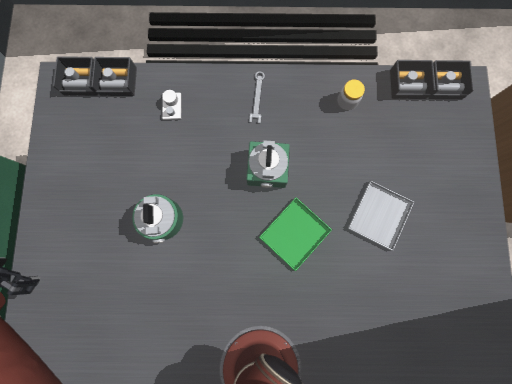

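View pics/scene0.png

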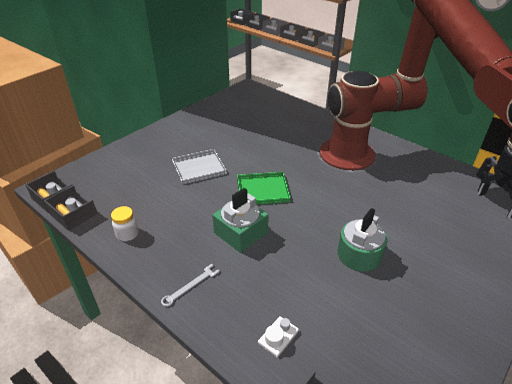

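The top picture shows two tanks with the same cap: a square green body at (268,163) and a round one at (155,217). The scene picture shows them at (240,222) and (362,242). There are also two trays: bare steel at (380,216) and a green look-alike at (295,234). I choose the square tank at (268,163) and the steel tray at (380,216), and will check the tank in one close crop.

```bash
cat > h.py <<'E'
import cv2,numpy as np
from station import ctrl
def ray(n,uv,z):
    m=ctrl.camera_model(n);R=np.array(m["R"]);t=np.array(m["t"]);c=-R.T@t
    uv=np.atleast_2d(np.float64(uv));d=(R.T@np.linalg.inv(m["mtx"])@np.c_[uv,np.ones(len(uv))].T).T
    return c+d*((z-c[2])/d[:,2])[:,None]
def proj(n,X):
    m=ctrl.camera_model(n);x=np.array(m["mtx"])@(np.array(m["R"])@np.atleast_2d(X).T+np.array(m["t"])[:,None]);return (x[:2]/x[2]).T
def cloud(n,d):
    m=ctrl.camera_model(n);v,u=np.mgrid[:384,:512];K=np.array(m["mtx"])
    c=np.dstack([(u-K[0,2])/K[0,0]*d,(v-K[1,2])/K[1,1]*d,d]);return (c-np.array(m["t"]))@np.array(m["R"])
E
python3 - <<'E'
from h import *
T=np.load("top0.npz");p,d=T["p"],T["d"];W=cloud("top",d)
S=np.load("scene0.npz");Ws=cloud("scene",S["d"])
def box(W,c,r,z0,z1): return (np.hypot(W[...,0]-c[0],W[...,1]-c[1])<r)&(W[...,2]>z0)&(W[...,2]<z1)
c=ray("top",[268,163],.1)[0];print("c",c)
for nm,w in(("top",W),("scene",Ws)):
    for lab,z0,z1 in(("tanktop",.07,.09),("bar",.153,.18),("disc",.109,.124)):
        P=w[box(w,c,.11,z0,z1)]
        if len(P)>5:
            r=cv2.minAreaRect((P[:,:2]*1000).astype(np.float32));print(nm,lab,len(P),np.round(P.mean(0),4),[np.round(x,1) for x in r])
# green body
hsv=cv2.cvtColor(p,cv2.COLOR_BGR2HSV)
# tray depth: rim
ct=ray("top",[380,216],.01)[0]
P=W[box(W,ct,.13,.0085,.03)];r=cv2.minAreaRect((P[:,:2]*1000).astype(np.float32));print("tray",len(P),[np.round(x,1) for x in r])
print("round",ray("top",[155,217],.1)[0])
a=cv2.resize(p[130:200,230:310],None,fx=5,fy=5,interpolation=cv2.INTER_CUBIC)
b=cv2.resize(S["p"][180:250,200:280],None,fx=5,fy=5,interpolation=cv2.INTER_CUBIC)
cv2.imwrite("pics/crop1.png",np.hstack([a,b]))
E
```

```text
c [ 0.57744449 -0.01794936  0.1       ]
top tanktop 929 [ 0.5802 -0.0172  0.0842] [array([587.5, -18.5]), array([119.9, 121.3]), np.float64(86.6)]
top bar 97 [ 0.5855 -0.0183  0.1641] [array([587. , -18.5]), array([13.8, 48.4]), np.float64(86.6)]
top disc 393 [ 0.5846 -0.0182  0.1168] [array([587.4, -17.7]), array([ 57.7, 101.8]), np.float64(85.8)]
scene tanktop 795 [0.6073 0.005  0.0822] [array([591.4, -15.2]), array([123.7, 121.3]), np.float64(85.8)]
scene bar 87 [ 0.5935 -0.0133  0.1609] [array([592.3, -14.9]), array([15.5, 46.3]), np.float64(85.1)]
scene disc 289 [ 0.5965 -0.0089  0.1156] [array([590.9, -12.2]), array([ 56.2, 104.6]), np.float64(79.1)]
tray 354 [array([ 441.7, -364.9]), array([147.4, 167.6]), np.float64(63.3)]
round [0.41872262 0.29657118 0.1       ]
```

View pics/crop1.png

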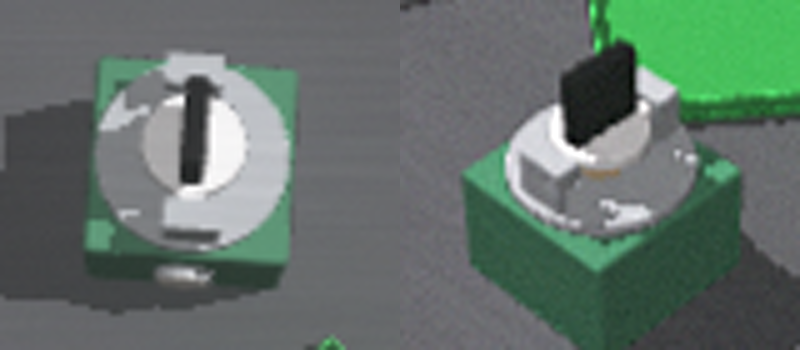

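The crop confirms a square green body with the black bar lying nearly along world x, at about -4 deg. The bar is at crop pixel (195,130) on the left and (600,90) on the right. I'll work out the approach.

```bash
cat >> h.py <<'E'
from scipy.spatial.transform import Rotation as Ro
def goal(pos,yaw):
    """shift and turn (normalised) to tool-down pose; yaw=angle of tool y in world, deg (mod 180)"""
    o=ctrl.get_obs();R=Ro.from_rotvec(o["tool_rot"]);M=R.as_matrix()
    s=M.T@(np.array(pos)-o["tool_pos"])/.6
    print("y angle now",np.degrees(np.arctan2(M[1,1],M[0,1])),"q",o["q"].round(3))
    for k in(0,180):
        a=np.radians(yaw+k);y=np.array([np.cos(a),np.sin(a),0]);z=np.array([0,0,-1.]);x=np.cross(y,z)
        t=(R.inv()*Ro.from_matrix(np.c_[x,y,z])).as_rotvec()/(np.pi/2)
        print(k,"shift",s.round(4),"turn",t.round(4))
E
python3 -c "
from h import *
goal([.589,-.017,.32],86.2)"
```

```text
y angle now 63.59921987801421 q [ 0.991  0.053  1.614 -0.     1.476 -0.119]
0 shift [-0.8919 -0.6299 -0.0277] turn [-0.0012 -0.0004 -0.2511]
180 shift [-0.8919 -0.6299 -0.0277] turn [-5.0000e-04  1.6000e-03  1.7489e+00]
```

>>> apply_moves(rows=[-0.892, -0.63, -0.028, 0, 0, 1, -0.892, -0.63, -0.028, 0, 0, 1, -0.892, -0.63, -0.028, 0, 0, 1, -0.892, -0.63, -0.028, 0, 0, 1, -0.892, -0.63, -0.028, 0, 0, 1, -0.892, -0.63, -0.028, 0, 0, 1, -0.892, -0.63, -0.028, 0, 0, 1, -0.892, -0.63, -0.028, 0, 0, 1, -0.892, -0.63, -0.028, 0, 0, 1, -0.892, -0.63, -0.028, 0, 0, 1, -0.892, -0.63, -0.028, 0, 0, 1, -0.892, -0.63, -0.028, 0, 0, 1, -0.892, -0.63, -0.028, 0, 0, 1, -0.892, -0.63, -0.028, 0, 0, 1, -0.892, -0.63, -0.028, 0, 0, 1, -0.892, -0.63, -0.028, 0, 0, 1, -0.892, -0.63, -0.028, 0, 0, 1, -0.892, -0.63, -0.028, 0, 0, 1], grip=0.55, grip_force=100)

```text
t: 1.9
tool_pos: [0.5888, -0.0154, 0.3207]
tool_rot: [-2.668, -1.658, -0.0]
contact_force: [0.2, 0.3, -0.2]
opening: 0.0471
grip_force: 0.0
```

```bash
python3 -c "
from h import *
goal([.589,-.017,.26],86.2);o=ctrl.get_obs();print(o['t'],o['tool_pos'],o['opening'],ctrl.tip_extent)"
```

```text
y angle now -26.288070015522603 q [-0.152 -0.042  1.68   0.     1.504  0.306]
0 shift [-0.0022  0.0016  0.1012] turn [ 1.0000e-04 -1.0000e-04 -1.2499e+00]
180 shift [-0.0022  0.0016  0.1012] turn [-0.000e+00 -1.000e-04  7.501e-01]
1.9 [ 0.5887514  -0.01538876  0.32073995] 0.047068191230552496 0.0726
```

>>> apply_moves(rows=[-0.002, 0.002, 0.1, 0, 0, 0.75, -0.002, 0.002, 0.1, 0, 0, 0.75, -0.002, 0.002, 0.1, 0, 0, 0.75, -0.002, 0.002, 0.1, 0, 0, 0.75, -0.002, 0.002, 0.1, 0, 0, 0.75, -0.002, 0.002, 0.1, 0, 0, 0.75, -0.002, 0.002, 0.1, 0, 0, 0.75, -0.002, 0.002, 0.1, 0, 0, 0.75, -0.002, 0.002, 0.1, 0, 0, 0.75, -0.002, 0.002, 0.1, 0, 0, 0.75])

```text
t: 2.9
tool_pos: [0.5896, -0.0177, 0.2609]
tool_rot: [3.14, -0.101, 0.0]
contact_force: [0.1, -0.7, -0.4]
opening: 0.047
grip_force: 0.0
```

```bash
python3 -c "
from h import *
p,d=ctrl.get_image('scene')
cv2.imwrite('pics/s2.png',cv2.resize(p[110:250,170:310],None,fx=4,fy=4,interpolation=cv2.INTER_CUBIC))
goal([.589,-.017,.2126],86.2)
W=cloud('scene',d);c=[.589,-.017]
m=(np.hypot(W[...,0]-c[0],W[...,1]-c[1])<.1)
for lo,hi in((.155,.1705),(.175,.2),(.2,.22)):
  P=W[m&(W[...,2]>lo)&(W[...,2]<hi)]
  print(lo,len(P),P.min(0).round(4),P.max(0).round(4)) if len(P) else print(lo,0)
"
```

```text
y angle now -93.72623943725786 q [-0.156 -0.     1.739 -0.     1.402  1.479]
0 shift [-0.0011 -0.0013  0.0804] turn [ 2.0000e-04  0.0000e+00 -1.9992e+00]
180 shift [-0.0011 -0.0013  0.0804] turn [ 0.     -0.0001  0.0008]
0.155 67 [ 0.5671 -0.0222  0.1551] [ 0.616  -0.0074  0.1658]
0.175 31 [ 0.5793 -0.0534  0.1889] [0.6033 0.0194 0.2   ]
0.2 90 [ 0.5762 -0.0486  0.2003] [0.6039 0.0214 0.2198]
```

View pics/s2.png

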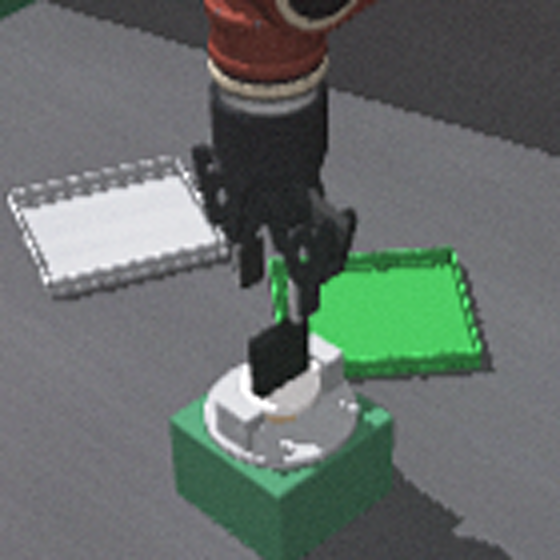

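The fingers straddle the black bar (crop pixel (278,360)) at the square tank, with clear space on both sides. Next I descend and close.

>>> apply_moves(rows=[-0.001, -0.002, 0.04, 0, 0, 0, -0.001, -0.002, 0.06, 0, 0, 0, -0.001, -0.002, 0.075, 0, 0, 0, -0.001, -0.002, 0.075, 0, 0, 0, -0.001, -0.002, 0.075, 0, 0, 0])

```text
t: 3.45
tool_pos: [0.5894, -0.0172, 0.2159]
tool_rot: [3.14, -0.106, 0.0]
contact_force: [0.3, 0.0, -0.3]
opening: 0.047
grip_force: 0.0
```

>>> apply_moves(rows=[0, 0, 0, 0, 0, 0, 0, 0, 0, 0, 0, 0, 0, 0, 0, 0, 0, 0, 0, 0, 0, 0, 0, 0, 0, 0, 0, 0, 0, 0, 0, 0, 0, 0, 0, 0, 0, 0, 0, 0, 0, 0, 0, 0, 0, 0, 0, 0], grip=0, grip_force=100)

```text
t: 4.25
tool_pos: [0.5897, -0.017, 0.217]
tool_rot: [-3.14, 0.107, -0.003]
contact_force: [-1.0, -0.3, 5.6]
opening: 0.0119
grip_force: 100.1
```

```bash
python3 -c "
from h import *
p,d=ctrl.get_image('scene');o=ctrl.get_obs();print({k:np.round(v,4) for k,v in o.items() if k not in('q','dq','effort')})
cv2.imwrite('pics/s3.png',cv2.resize(p[130:250,190:290],None,fx=5,fy=5,interpolation=cv2.INTER_CUBIC))"
```

```text
{'t': np.float64(4.3), 'tool_pos': array([ 0.5897, -0.017 ,  0.217 ]), 'tool_rot': array([-3.1396e+00,  1.0680e-01, -2.6000e-03]), 'contact_force': array([-0.4624,  0.2895,  5.9981]), 'wrist_torque': array([ 0.2177,  0.3059, -0.008 ]), 'grip_force': np.float64(100.0881), 'opening': np.float64(0.0119)}
```

View pics/s3.png

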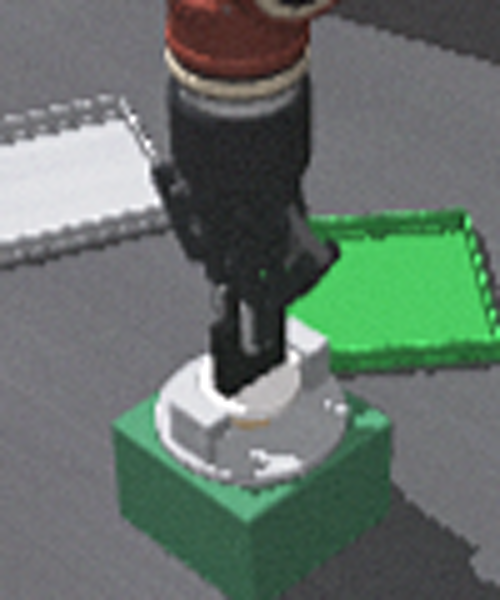

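The bar (crop pixel (245,350)) is held by its upper part, with the fingertips above the hooks. Now I press.

>>> apply_moves(rows=[0, 0, 0.006, 0, 0, 0, 0, 0, 0.012, 0, 0, 0, 0, 0, 0.018, 0, 0, 0, 0, 0, 0.0215, 0, 0, 0, 0, 0, 0.0215, 0, 0, 0, 0, 0, 0.0215, 0, 0, 0, 0, 0, 0.0215, 0, 0, 0, 0, 0, 0.0215, 0, 0, 0])

```text
t: 5.1
tool_pos: [0.5898, -0.0171, 0.2051]
tool_rot: [-3.14, 0.107, -0.003]
contact_force: [-3.3, 1.3, 9.6]
opening: 0.0119
grip_force: 100.7
```

```bash
python3 -c "
from h import *
p,d=ctrl.get_image('scene');o=ctrl.get_obs();print({k:np.round(v,4) for k,v in o.items() if k not in('q','dq','effort')})
cv2.imwrite('pics/s4.png',cv2.resize(p[130:250,190:290],None,fx=5,fy=5,interpolation=cv2.INTER_CUBIC))"
```

```text
{'t': np.float64(5.15), 'tool_pos': array([ 0.5898, -0.017 ,  0.2051]), 'tool_rot': array([-3.1397e+00,  1.0670e-01, -2.7000e-03]), 'contact_force': array([-2.3968,  1.2578,  9.1712]), 'wrist_torque': array([ 0.2984,  0.6639, -0.0023]), 'grip_force': np.float64(100.6839), 'opening': np.float64(0.0121)}
```

View pics/s4.png

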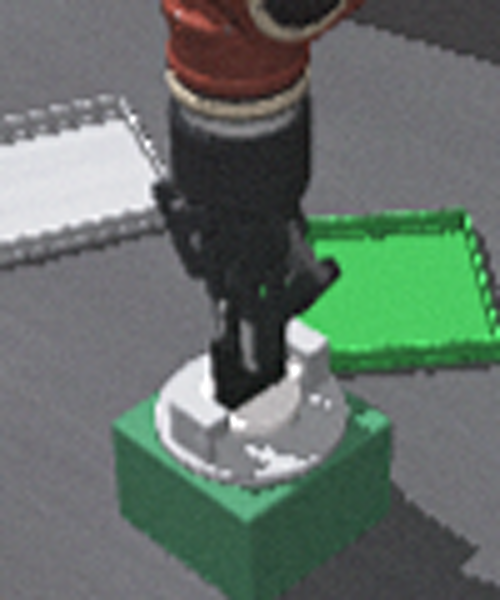

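The TCP came down 11.9 mm with the force in line with the spring, so the grip has not slipped. I press 0.4 mm more, then start the anticlockwise turn.

>>> apply_moves(rows=[0, 0, 0.0007, 0, 0, 0, 0, 0, 0.0007, 0, 0, 0, 0, 0, 0.0007, 0, 0, -0.04, 0, 0, 0.0007, 0, 0, -0.08, 0, 0, 0.0007, 0, 0, -0.12, 0, 0, 0.0007, 0, 0, -0.16, 0, 0, 0.0007, 0, 0, -0.2, 0, 0, 0.0007, 0, 0, -0.24, 0, 0, 0.0007, 0, 0, -0.28, 0, 0, 0.0007, 0, 0, -0.28])

```text
t: 6.15
tool_pos: [0.5909, -0.0173, 0.2054]
tool_rot: [3.085, 0.582, 0.008]
contact_force: [-0.1, 0.7, 9.2]
opening: 0.0121
grip_force: 100.8
```

```bash
python3 -c "
from h import *
o=ctrl.get_obs();print({k:np.round(v,4) for k,v in o.items() if k not in('dq','effort')})
goal([.5895,-.017,.205],86.2+25)"
```

```text
{'t': np.float64(6.15), 'q': array([-1.5520e-01,  5.0600e-02,  1.7842e+00,  1.0000e-04,  1.3014e+00,
        1.0427e+00]), 'tool_pos': array([ 0.5909, -0.0173,  0.2054]), 'tool_rot': array([3.0855, 0.582 , 0.0079]), 'contact_force': array([-0.0616,  0.7466,  9.1856]), 'wrist_torque': array([ 0.1255,  0.1342, -0.0022]), 'grip_force': np.float64(100.8126), 'opening': np.float64(0.0121)}
y angle now -68.6354493544369 q [-0.155  0.051  1.784  0.     1.301  1.043]
0 shift [-0.0019 -0.0014  0.0007] turn [ 0.0046  0.0026 -1.9982]
180 shift [-0.0019 -0.0014  0.0007] turn [ 0.0017 -0.003   0.0018]
```

>>> apply_moves(rows=[0, 0, 0.001, 0, 0, -0.04, 0, 0, 0.001, 0, 0, -0.08, 0, 0, 0.001, 0, 0, -0.12, 0, 0, 0.001, 0, 0, -0.16, 0, 0, 0.001, 0, 0, -0.2, 0, 0, 0.001, 0, 0, -0.24, 0, 0, 0.001, 0, 0, -0.28, 0, 0, 0.001, 0, 0, -0.32, 0, 0, 0.001, 0, 0, -0.36, 0, 0, 0.001, 0, 0, -0.4, 0, 0, 0.001, 0, 0, -0.44, 0, 0, 0.001, 0, 0, -0.48, 0, 0, 0.001, 0, 0, -0.52, 0, 0, 0.001, 0, 0, -0.56, 0, 0, 0.001, 0, 0, -0.56, 0, 0, 0.001, 0, 0, -0.56])

```text
t: 7.75
tool_pos: [0.591, -0.0173, 0.205]
tool_rot: [2.543, 1.838, 0.007]
contact_force: [0.3, 0.5, 9.2]
opening: 0.0117
grip_force: 100.8
```

```bash
python3 -c "
from h import *
p,d=ctrl.get_image('scene');o=ctrl.get_obs();print({k:np.round(v,4) for k,v in o.items() if k not in('dq','effort')})
goal([.5895,-.017,.205],86.2+75)
cv2.imwrite('pics/s5.png',cv2.resize(p[130:250,190:290],None,fx=5,fy=5,interpolation=cv2.INTER_CUBIC))"
```

```text
{'t': np.float64(7.8), 'q': array([-1.5520e-01,  5.1200e-02,  1.7844e+00,  2.0000e-04,  1.3001e+00,
        1.6390e-01]), 'tool_pos': array([ 0.591 , -0.0173,  0.205 ]), 'tool_rot': array([2.543 , 1.8379, 0.0068]), 'contact_force': array([-0.2043,  0.8564,  9.8787]), 'wrist_torque': array([ 0.2145, -0.0175,  0.0485]), 'grip_force': np.float64(100.8454), 'opening': np.float64(0.0116)}
y angle now -18.287831123863096 q [-0.155  0.051  1.784  0.     1.3    0.164]
0 shift [-0.0003 -0.0026 -0.0001] turn [ 1.2000e-03  5.7000e-03 -1.9943e+00]
180 shift [-0.0003 -0.0026 -0.0001] turn [ 0.0037 -0.0008  0.0057]
```

View pics/s5.png

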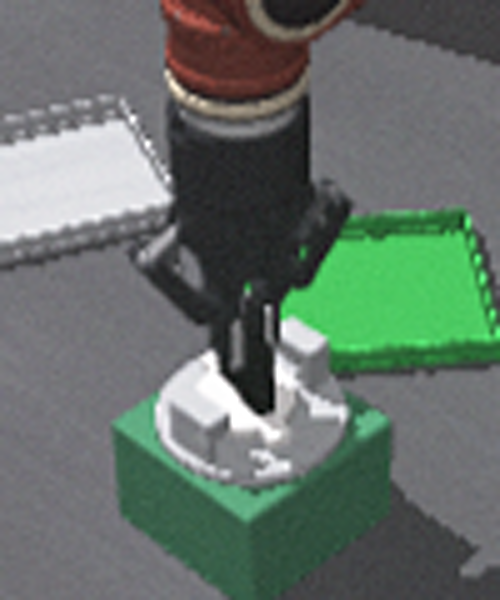

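The ears have turned out from under the hooks: one shows at crop pixel (320,410). The gripper has turned 75 deg, so I lift straight up.

>>> apply_moves(rows=[0, 0, -0.015, 0, 0, 0, 0, 0, -0.03, 0, 0, 0, 0, 0, -0.045, 0, 0, 0, 0, 0, -0.06, 0, 0, 0, 0, 0, -0.08, 0, 0, 0, 0, 0, -0.11, 0, 0, 0, 0, 0, -0.14, 0, 0, 0, 0, 0, -0.17, 0, 0, 0, 0, 0, -0.17, 0, 0, 0, 0, 0, -0.17, 0, 0, 0])

```text
t: 8.8
tool_pos: [0.5891, -0.0171, 0.3036]
tool_rot: [2.546, 1.84, -0.0]
contact_force: [0.1, 0.1, -2.1]
opening: 0.0122
grip_force: 99.3
```

```bash
python3 -c "
from h import *
p,d=ctrl.get_image('scene');o=ctrl.get_obs();print({k:np.round(v,4) for k,v in o.items() if k not in('dq','effort')})
goal([.4417,-.3655,.30],63.3)
goal([.4417,-.3655,.30],153.3)
print('tray scene')
W=cloud('scene',d);m=(np.hypot(W[...,0]-.442,W[...,1]+.365)<.13)&(W[...,2]>.0085)&(W[...,2]<.03)
print(cv2.minAreaRect((W[m][:,:2]*1000).astype(np.float32)))
m=(np.hypot(W[...,0]-.591,W[...,1]+.017)<.1)&(W[...,2]>.15)&(W[...,2]<.24)&(p.min(2)>100);print('disc z',m.sum(),W[m].min(0),np.median(W[m],0),W[m].max(0))
cv2.imwrite('pics/s6.png',cv2.resize(p[80:250,150:310],None,fx=3.5,fy=3.5,interpolation=cv2.INTER_CUBIC))"
```

```text
{'t': np.float64(8.85), 'q': array([-1.5530e-01, -3.0400e-02,  1.6989e+00, -1.0000e-04,  1.4749e+00,
        1.6420e-01]), 'tool_pos': array([ 0.5888, -0.0171,  0.3026]), 'tool_rot': array([-2.5455e+00, -1.8391e+00,  2.0000e-03]), 'contact_force': array([ 0.3906,  0.8083, -2.249 ]), 'wrist_torque': array([0.0174, 0.0427, 0.0255]), 'grip_force': np.float64(99.2881), 'opening': np.float64(0.0116)}
y angle now -18.30341977280282 q [-0.155 -0.03   1.699 -0.     1.475  0.164]
0 shift [-0.6283 -0.0503  0.0046] turn [-1.100e-03 -6.000e-04 -9.067e-01]
180 shift [-0.6283 -0.0503  0.0046] turn [-6.0000e-04  1.1000e-03  1.0933e+00]
y angle now -18.30341977280282 q [-0.155 -0.03   1.699 -0.     1.475  0.164]
0 shift [-0.6283 -0.0503  0.0046] turn [-4.0000e-04 -1.6000e-03 -1.9067e+00]
180 shift [-0.6283 -0.0503  0.0046] turn [-0.0011  0.0003  0.0933]
tray scene
((444.21728515625, -361.5997314453125), (157.36517333984375, 167.0172882080078), 63.58049392700195)
disc z 220 [ 0.5616459  -0.05834608  0.18896573] [ 0.60199996 -0.0084185   0.19896089] [0.62053916 0.02595997 0.23829507]
```

View pics/s6.png

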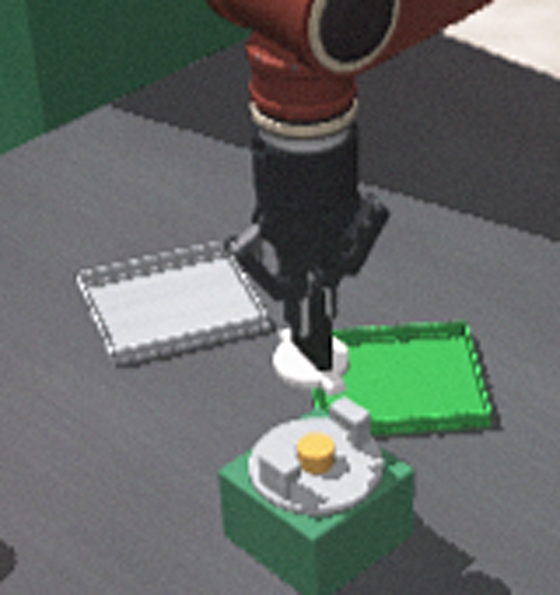

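The cap hangs level in the gripper above the open tank, disc at crop pixel (310,358). I carry it to the steel tray (crop pixel (175,300)).

>>> apply_moves(rows=[-0.05, -0.004, 0, 0, 0, 0, -0.1, -0.008, 0, 0, 0, 0.03, -0.16, -0.012, 0, 0, 0, 0.06, -0.22, -0.017, 0, 0, 0, 0.09, -0.28, -0.022, 0, 0, 0, 0.09, -0.34, -0.027, 0, 0, 0, 0.09, -0.4, -0.032, 0, 0, 0, 0.09, -0.46, -0.037, 0, 0, 0, 0.09, -0.52, -0.042, 0, 0, 0, 0.09, -0.57, -0.046, 0, 0, 0, 0.09, -0.61, -0.049, 0, 0, 0, 0.09, -0.627, -0.05, 0, 0, 0, 0.09, -0.627, -0.05, 0.05, 0, 0, 0.09, -0.627, -0.05, 0.1, 0, 0, 0.09, -0.627, -0.05, 0.15, 0, 0, 0.09, -0.627, -0.05, 0.2, 0, 0, 0.09, -0.627, -0.05, 0.24, 0, 0, 0.09, -0.627, -0.05, 0.26, 0, 0, 0.09, -0.627, -0.05, 0.26, 0, 0, 0.09, -0.627, -0.05, 0.26, 0, 0, 0.09])

```text
t: 10.85
tool_pos: [0.4431, -0.3649, 0.1485]
tool_rot: [2.669, 1.656, 0.0]
contact_force: [-0.7, 0.2, -0.6]
opening: 0.012
grip_force: 99.3
```

```bash
python3 -c "
from h import *
p,d=ctrl.get_image('scene');o=ctrl.get_obs();print({k:np.round(v,4) for k,v in o.items() if k not in('dq','effort')})
goal([.4425,-.364,.117],153.3)
W=cloud('scene',d);m=(np.hypot(W[...,0]-.442,W[...,1]+.365)<.06)&(W[...,2]>.025)&(W[...,2]<.08)&(p.min(2)>100);print('disc',m.sum(),W[m].min(0),np.median(W[m],0),W[m].max(0))
cv2.imwrite('pics/s7.png',cv2.resize(p[80:220,130:290],None,fx=3.5,fy=3.5,interpolation=cv2.INTER_CUBIC))"
```

```text
{'t': np.float64(10.9), 'q': array([-8.1880e-01,  7.8600e-02,  1.8567e+00,  1.0000e-04,  1.2038e+00,
       -3.5830e-01]), 'tool_pos': array([ 0.4434, -0.3654,  0.1494]), 'tool_rot': array([2.6678e+00, 1.6545e+00, 9.0000e-04]), 'contact_force': array([-1.0296, -0.8328, -0.8303]), 'wrist_torque': array([-0.0118, -0.0145, -0.0167]), 'grip_force': np.float64(99.2985), 'opening': np.float64(0.0117)}
y angle now -26.386758242885755 q [-0.819  0.079  1.857  0.     1.204 -0.358]
0 shift [ 0.0015 -0.0025  0.0539] turn [-8.0000e-04  2.4000e-03 -1.9965e+00]
180 shift [ 0.0015 -0.0025  0.0539] turn [0.0015 0.0005 0.0035]
disc 131 [ 0.41594189 -0.40684825  0.03315899] [ 0.45616115 -0.35531583  0.04262614] [ 0.47414131 -0.32239772  0.07856062]
```

View pics/s7.png

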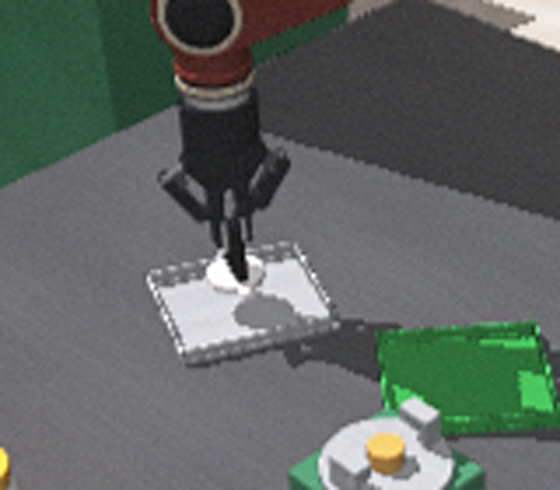

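The cap, at crop pixel (235,272), hangs over the middle of the steel tray about 35 mm up. I lower it gently.

>>> apply_moves(rows=[0, 0, 0.015, 0, 0, 0, 0, 0, 0.03, 0, 0, 0, 0, 0, 0.042, 0, 0, 0, 0, 0, 0.047, 0, 0, 0, 0, 0, 0.05, 0, 0, 0, 0, 0, 0.052, 0, 0, 0, 0, 0, 0.052, 0, 0, 0, 0, 0, 0.052, 0, 0, 0])

```text
t: 11.7
tool_pos: [0.4428, -0.365, 0.1169]
tool_rot: [2.67, 1.655, 0.0]
contact_force: [-0.3, 0.2, -2.3]
opening: 0.012
grip_force: 99.3
```

>>> apply_moves(rows=[0, 0, 0.001, 0, 0, 0, 0, 0, 0.002, 0, 0, 0, 0, 0, 0.003, 0, 0, 0, 0, 0, 0.003, 0, 0, 0, 0, 0, 0.003, 0, 0, 0, 0, 0, 0.003, 0, 0, 0])

```text
t: 12.3
tool_pos: [0.4426, -0.3649, 0.1151]
tool_rot: [2.67, 1.655, -0.0]
contact_force: [-1.0, 1.5, 1.2]
opening: 0.0118
grip_force: 99.5
```

>>> apply_moves(rows=[0, 0, 0.001, 0, 0, 0, 0, 0, 0.001, 0, 0, 0, 0, 0, 0.001, 0, 0, 0, 0, 0, 0.001, 0, 0, 0], grip_force=20)

```text
t: 12.7
tool_pos: [0.4427, -0.365, 0.115]
tool_rot: [-2.67, -1.656, 0.0]
contact_force: [-3.0, 2.1, 5.2]
opening: 0.012
grip_force: 100.3
```

>>> apply_moves(rows=[0, 0, 0, 0, 0, 0, 0, 0, 0, 0, 0, 0, 0, 0, 0, 0, 0, 0, 0, 0, 0, 0, 0, 0, 0, 0, 0, 0, 0, 0, 0, 0, 0, 0, 0, 0, 0, 0, 0, 0, 0, 0, 0, 0, 0, 0, 0, 0], grip=0.6)

```text
t: 13.5
tool_pos: [0.4426, -0.3649, 0.1142]
tool_rot: [2.67, 1.655, 0.0]
contact_force: [-0.4, -0.1, -0.4]
opening: 0.0515
grip_force: 0.0
```

>>> apply_moves(rows=[0, 0, -0.02, 0, 0, 0, 0, 0, -0.05, 0, 0, 0, 0, 0, -0.1, 0, 0, 0, 0, 0, -0.16, 0, 0, 0, 0, 0, -0.22, 0, 0, 0, 0, 0, -0.28, 0, 0, 0, 0, 0, -0.3, 0, 0, 0, 0, 0, -0.3, 0, 0, 0, 0, 0, -0.3, 0, 0, 0])

```text
t: 14.4
tool_pos: [0.4422, -0.3645, 0.2929]
tool_rot: [-2.669, -1.654, 0.001]
contact_force: [0.2, -0.2, -0.2]
opening: 0.0514
grip_force: 0.0
```

```bash
python3 -c "
from h import *
p,d=ctrl.get_image('scene');o=ctrl.get_obs();print({k:np.round(v,4) for k,v in o.items() if k not in('dq','effort')})
W=cloud('scene',d);m=(np.hypot(W[...,0]-.442,W[...,1]+.365)<.06)&(W[...,2]>.045)&(W[...,2]<.08);print('bar',m.sum(),W[m].min(0),np.median(W[m],0),W[m].max(0))
cv2.imwrite('pics/s8.png',cv2.resize(p[80:220,130:290],None,fx=3.5,fy=3.5,interpolation=cv2.INTER_CUBIC))"
```

```text
{'t': np.float64(14.45), 'q': array([-0.8192, -0.0617,  1.7471,  0.    ,  1.4598, -0.3584]), 'tool_pos': array([ 0.442 , -0.3642,  0.2918]), 'tool_rot': array([-2.6670e+00, -1.6535e+00,  1.1000e-03]), 'contact_force': array([ 0.2331, -0.0772, -0.8148]), 'wrist_torque': array([ 0.0219, -0.0324, -0.0316]), 'grip_force': np.float64(0.0), 'opening': np.float64(0.0516)}
bar 48 [ 0.43452218 -0.38877164  0.04518282] [ 0.44936135 -0.35957011  0.05858486] [ 0.46103118 -0.33995735  0.06575487]
```

View pics/s8.png

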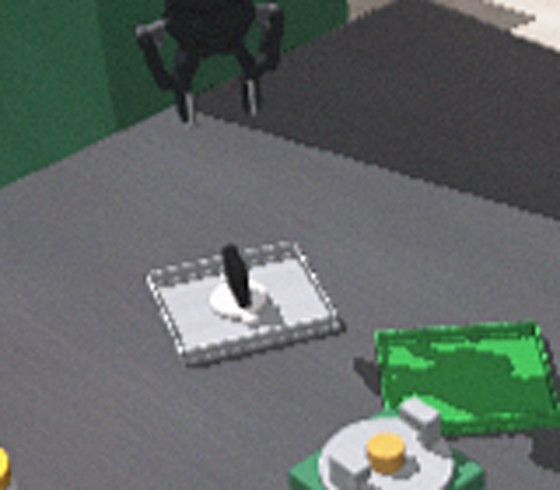

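The cap stands flat with its grip up in the middle of the steel tray (crop pixel (238,295)), and its bar top measures about 64 mm high. The gripper is clear, so I hand in.

```bash
python3 -c "
from station import ctrl
print(ctrl.finish_job())"
```

```text
the job is handed in; nothing more can be done
None
```

The square tank's cap is off and resting flat, grip up, in the middle of the steel tray; I left the round tank alone and handed the job in at about 14.5 s (no verdict was returned).

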